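# Load the hand-indexed vial carousel and bring a sample under the cap-code reader

## Robot

A 6-joint arm with a two-finger parallel gripper is mounted at the origin on a cart in front of the work surface, level with it; the furniture and walls round the work are solid. World frame = base frame: x ahead of the robot, y to its left, z up, the work surface at z = 0. Lengths are in mm, angles in rad, forces in N, time in s.
With the tool pointing down it reaches from about 275 to 825 mm from the base axis. Payload 5.2 kg.
Tool frame: the origin (TCP) lies at the very end of the fingers, on their centre line; the grasp point (between the pads) lies 19 mm behind it; z points along the fingers, y is the line along which they close (so a half turn about z gives the same grasp; the last joint's range is limited). The gripper opens to 93 mm and grips with 3 to 60 N. Pads are 15 mm wide; open, the fingers measure 128 mm over their backs; the gripper's body (75 mm by 188 mm) begins 65 mm behind the grasp point.
Start: joints at [-1.435, 0.259, 1.535, -0, 1.348, -0.203], TCP at [182.816, -518.732, 193.553] pointing down, gripper open.
Joint ranges: [-3.14, 3.14], [-0.91, 2.08], [0.19, 2.58], [-1.22, 4.36], [0.22, 2.71], [-3.12, 3.12]. Speed limits (rad/s): [2.57, 2.57, 3.14, 3.14, 3.14, 3.14].

## Interface

Orientations are given as [roll, pitch, yaw] about the fixed x, y, z axes, in that order (R = Rz(yaw) Ry(pitch) Rx(roll)).
In Python, from bench import robot gives the robot as it stands. The module is installed in compiled form; this text tells all that it offers. Calls block until the motion is done:
- robot.move_ptp(position, orientation): joint-space move of the TCP to a pose.
- robot.move_linear(position, ori=None, speed=150, f_stop=None): straight line of the TCP; ori=None keeps the orientation; speed is the mean speed in mm/s. With f_stop (N) it stops when the force on the tool has changed by that much, and returns True; else False.
- robot.move_j(angles): joint-space move.
- robot.move_gripper(opening): opening from 0.0 (shut) to 1.0 (fully open); the grip force is fixed at half the most; returns when the fingers have stopped.
- robot.sleep(seconds).
- robot.inverse_kinematics(position, orientation): joint angles nearest the present ones, or None.
- robot.get_image(name): name is "scene" or "top" or "wrist"; returns a dict with "img" (480x640x3 uint8, blue, green, red), "fovy" (degrees; the focal length in pixels is half the picture's height over the tangent of half this angle, whatever the lens; pixels are square), "cx", "cy" (the principal point, pixels), "eye" and "orientation" of the camera in the world. Camera axes: x right, y down, z forward; pixel columns grow to the right and rows downward; lengths in mm; the calibration is good to about 2 mm. A picture is of the moment at which its call begins. There is no depth.
A pose or a line that the arm cannot do raises robot.MotionError and nothing moves.
- robot.hand_in(): hands the job in; it is judged then, once.
Readings, each from a call of its own:
- robot.current_t(): time.
- robot.current_qpos(): joint angles.
- robot.current_joint_vel(): joint speeds.
- robot.current_joint_efforts(): joint torques, N m.
- robot.current_tcp_pos(): TCP position.
- robot.current_eef_rot(): TCP orientation.
- robot.current_contact_force(): force on the tool from outside, world axes, zero at the start.
- robot.current_ft_torque(): the same for the moment, N m.
- robot.current_gripper_width(): opening from 0.0 (shut) to 1.0 (fully open).
- robot.current_finger_force(): force on a finger pad.
Only numpy, scipy, OpenCV 4.12 (cv2) and the standard library are available. Lean on these libraries where they do the work, as an engineer would, in place of code of your own. Each camera call takes 0.05 s, during which the arm holds its last target. There are 200 camera calls.

## Task

Set up the hand-indexed turntable: seat the carousel disc fully home on the flatted spindle with its D-bore matched to the flat, then stand the blue-capped vial from the rack upright in the pocket with the blue ring. Hold the lever's red handle and pump it in full strokes, far stop and back to the near stop, until that vial has come round to the reading station at the red mark; leave the lever at its near stop, and last swing the reader in against its stop over the vial. Do not tip the vial, and leave the rack, its other vials and the beaker alone.

Things in the scene. Friction and masses are not known exactly. Their poses are not given: they have to be found in the camera images.
- turntable: Fixed hand-indexed turntable; pale grey teardrop base plate, 97 mm radius round the spindle, top 12 mm up. Origin on the worktop under the spindle axis, z up. Under the carousel's seat a brass 12-tooth ratchet wheel with a lever pawl and a holding pawl: the spindle turns only counter-clockwise seen from above. A steel post 16 mm across, 135 mm from the axis, carries the reader.
- spindle_seat (a point): On the spindle axis, at the shoulder (58 mm across, 33 mm above the worktop) on which the carousel's underside rests. Above it stands the flatted shaft: 40 mm across, 20 mm tall, top 3 mm tapered, one flat 11 mm from the axis. z up; x points from the axis square to the flat and turns with the spindle.
- spindle (a joint): Spindle angle (rad), grows counter-clockwise from above; drag 0.12 N m. At 0 the blue-ringed pocket of the seated carousel is at the station, within the few degrees of slack in the fit; starts between -2.06 and -1.26. Every full lever stroke ends at a multiple of 0.524 rad (one tooth = one pocket): the first moves it up to one tooth, each later one exactly one. Go by the vial, not by a count.
- station (a point): Reading station: fixed point on the turntable, 58 mm from the spindle axis and 111 mm up, where the top of the vial in the seated carousel shall stand; a small red mark on the base plate points to it. The reader's head is over it when swung in.
- carousel: Loose white disc 150 mm across with 12 pockets, 250 g; starts flat on the worktop. Origin: centre of its underside, z up. From below a D-bore 22 mm deep, 42.2 mm across, flat 12 mm from the axis on its +x side (slides down only within about 4 deg of the shaft). Red line: +x side. Top plate 27 mm up. Black square knob 22 x 22 mm, sides along x and y, 31 to 64 mm up: lift it there.
- blue_pocket (a point): Centre of the floor of the carousel's blue-ringed pocket (a blue bar leads to it from the hub), 4 mm above the carousel's underside, 58 mm from the disc's axis and 49 deg counter-clockwise (from above) from its +x side. Pocket 27.6 mm across, its rim 23 mm above the floor; neighbours 30 deg away.
- vial_blue: Small white vial with a blue screw cap, 24 mm across, 74 mm tall, 35 g; origin at the centre of its foot, z up. It starts upright in one of the rack's places, foot 7 mm above the worktop. Grip the cap (top 12 mm) or the upper body.
- vial_amber: Vial of the same size with brown contents and a black cap, in the rack. To be left alone.
- vial_white: Vial of the same size, white with a white cap, in the rack. To be left alone.
- vial_tan: Vial of the same size with brown contents and a white cap, in the rack. To be left alone.
- rack: Clear two-deck vial rack 105 x 160 x 36 mm, loose, long side along its y; origin at the centre of its underside. Places at x = -25 and +25 mm, y = -50, 0 and +50 mm; upper deck 35 mm up. To be left where it is.
- lever (a joint): Pump lever (rad) about the spindle axis: 0 at its near stop, 0.602 at its far stop, grows counter-clockwise from above. Pushed to the far stop it drives the ratchet on; pulled back to the near stop its pawl drops behind the next tooth and the spindle stays. Stays where left; about 2 N at the handle. Starts between 0 and 0.25.
- lever_grip (a point): On the axis of the lever's upright red handle, 120 mm from the spindle axis, 80 mm above the worktop. The handle's grip is round, 21 mm across, 56 to 101 mm above the worktop, and may turn between the fingers.
- reader (a joint): Swing arm of the cap-code reader (rad): 0 parked away from the carousel, grows counter-clockwise seen from above, 2.182 at its stop with the head over the station. Stays where left (drag 0.06 N m). Starts between 0 and 0.25.
- reader_grip (a point): On the axis of the round red grip on top of the reader's black head, 186 mm above the worktop, 77 mm from the reader's hinge; the grip is 17 mm across, 166 to 198 mm up, and may turn between the fingers. The head is 34 mm across, 125 to 160 mm up.
- reader_hinge (a point): On the vertical axis of the reader's swing arm, 186 mm up; the arm's hub ends 153 mm up.
- beaker: Small clear glass beaker, 50 mm across, 58 mm tall, standing near the turntable; origin at the centre of its foot. To be left alone.

How it is judged:
By the outcome, as a careful person would: the job done as asked, in the order asked, and still so for the second after the job is handed in, with the robot touching nothing.
It also fails if it takes over 72 s, if anything falls off the work surface, if the arm or the gripper's body presses on something with over 40 N, if the wrist force passes 120 N, or if a joint passes its speed limit or range.

## Working session

There is one attempt and no reset: what is moved stays moved. The work goes in short steps, each a Python script; the robot and the scene stay as the last script left them, time stands still between calls to the robot, and variables do not carry over. Pictures are saved under pics/ and viewed, at most 10 in all, crops included, and the job is handed in when it is done.

```bash
mkdir -p pics
cat > h.py <<'E'
import numpy as np, cv2, json
from bench import robot
from scipy.spatial.transform import Rotation as R
def snap(name,fn):
    d=robot.get_image(name); cv2.imwrite('pics/'+fn+'.png',d['img'])
    json.dump({k:(np.array(v).tolist()) for k,v in d.items() if k!='img'},open('pics/'+fn+'.json','w')); return d
def load(fn): return json.load(open('pics/'+fn+'.json'))
def camR(c):
    o=np.array(c['orientation']); return o if o.shape==(3,3) else R.from_euler('xyz',o).as_matrix()
def pix(c,u,v,z):
    f=240/np.tan(np.radians(c['fovy'])/2)
    d=camR(c)@np.array([(u-c['cx'])/f,(v-c['cy'])/f,1]); e=np.array(c['eye'])
    return e+d*(z-e[2])/d[2]
def proj(c,p):
    f=240/np.tan(np.radians(c['fovy'])/2)
    q=camR(c).T@(np.array(p)-np.array(c['eye'])); return c['cx']+f*q[0]/q[2], c['cy']+f*q[1]/q[2]
E
python3 - <<'E'
from h import *
for n in('scene','top','wrist'):
    snap(n,n+'0'); print(n,load(n+'0'))
print(robot.current_eef_rot(),robot.current_t())
E
```

```text
scene {'fovy': 53.15625599362744, 'cx': 312.62505477515504, 'cy': 245.25737305522654, 'eye': [-143.91666206673835, 503.364955185987, 1103.9849586678856], 'orientation': [-2.424024638131661, -0.006448368725893827, -2.2150565128195114]}
top {'fovy': 55.332324491948526, 'cx': 324.6561283025203, 'cy': 239.81718362173626, 'eye': [409.446419928087, -11.8530714541721, 1165.6860001594066], 'orientation': [-2.9892189417837782, -0.005673973535576637, -1.5899837367223055]}
wrist {'fovy': 70.61954302264085, 'cx': 312.70040666101454, 'cy': 235.01016212172087, 'eye': [244.83618140586887, -498.8647353863483, 384.0998090251481], 'orientation': [2.898717545347547, 0.0011999578685248924, -1.2318641257945993]}
[-3.14022623e+00 -2.65350435e-04  3.38803840e-01] 0.15
```

View pics/top0.png

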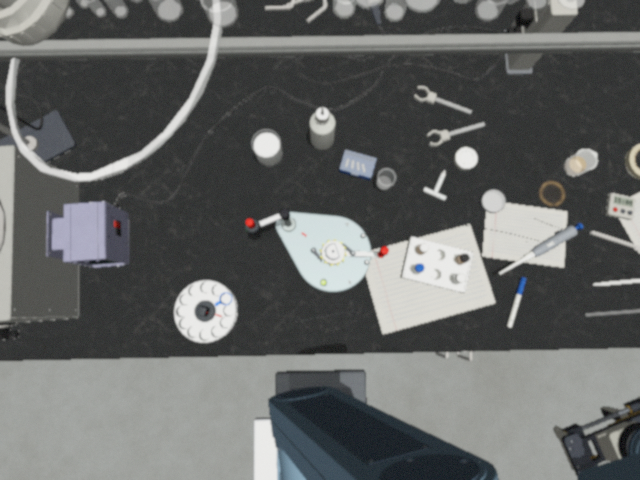

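View pics/scene0.png

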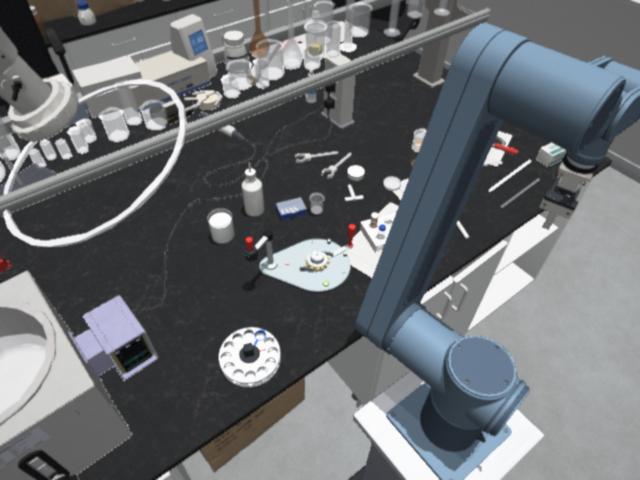

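Run:
```python
from h import *
c=load('top0')
for n,u,v,z in [('car knob',206,311,64),('spindle',333,251,53),('lever',384,251,101),('reader',251,224,198),('post',287,219,150),('bluecap',419,268,81),('beaker',386,179,58)]:
    p=pix(c,u,v,z); print(n,p.round(0),np.hypot(p[0],p[1]).round())
im=cv2.imread('pics/top0.png')[165:350,165:480]
cv2.imwrite('pics/c1.png',cv2.resize(im,(800,470),interpolation=cv2.INTER_CUBIC))
```

```text
car knob [413. 264.  64.] 490.0
spindle [552. -41.  53.] 554.0
lever [ 544. -160.  101.] 567.0
reader [595. 137. 198.] 611.0
post [614.  64. 150.] 618.0
bluecap [ 504. -244.   81.] 560.0
beaker [ 730. -178.   58.] 752.0
```

View pics/c1.png

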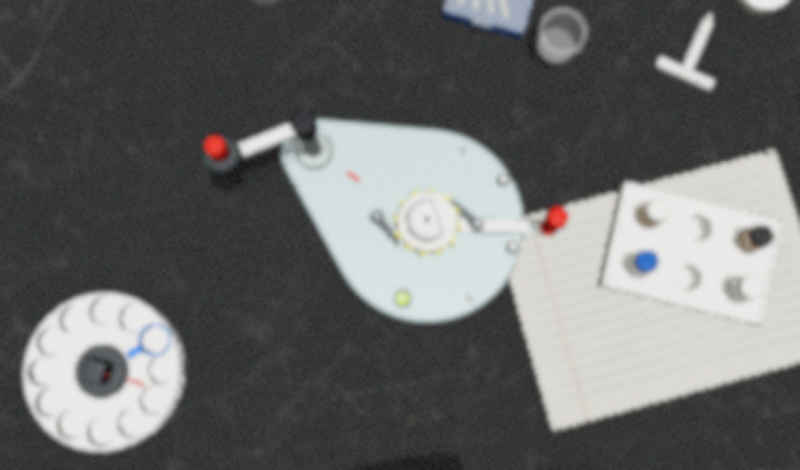

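Run:
```python
from h import *
robot.move_ptp([540,-100,250],[np.pi,0,0]); snap('wrist','w1'); print(robot.current_t(),robot.current_qpos())
robot.move_ptp([400,230,220],[np.pi,0,0]); snap('wrist','w2'); print(robot.current_t(),robot.current_qpos())
```

```text
2.1917 [-3.87804122e-01  2.26130914e-01  1.44061628e+00 -2.87004943e-04
  1.47511147e+00  1.18424531e+00]
3.5917 [ 2.77421490e-01  7.93663055e-02  1.68836097e+00 -3.62519011e-04
  1.37342132e+00  1.84972395e+00]
```

View pics/w1.png

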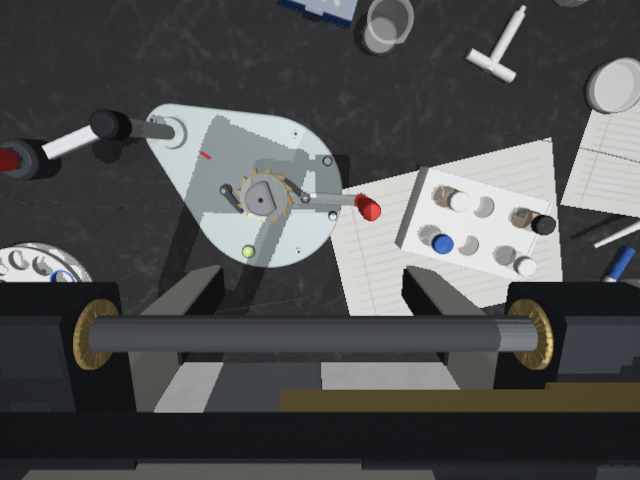

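View pics/w2.png

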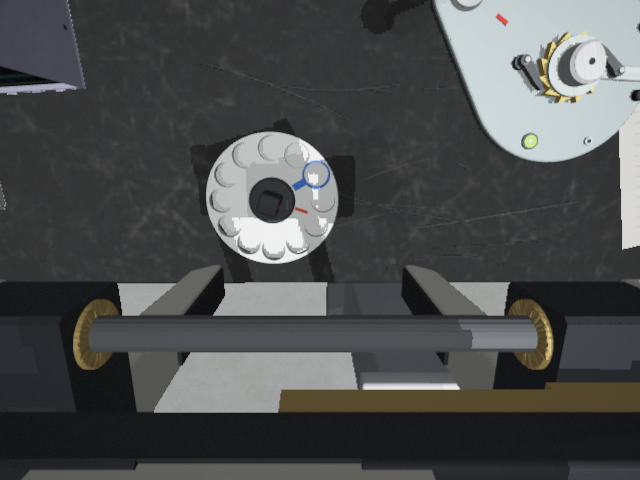

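Run:
```python
from h import *
a=cv2.imread('pics/w2.png')[125:270,200:345]; b=cv2.imread('pics/w1.png')[150:250,205:385]
cv2.imwrite('pics/ca.png',cv2.resize(a,None,fx=4,fy=4,interpolation=cv2.INTER_CUBIC))
b=cv2.convertScaleAbs(b,alpha=1.3)
cv2.imwrite('pics/cb.png',cv2.resize(b,None,fx=4.4,fy=4.4,interpolation=cv2.INTER_CUBIC))
```

```text
(no output)
```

View pics/ca.png

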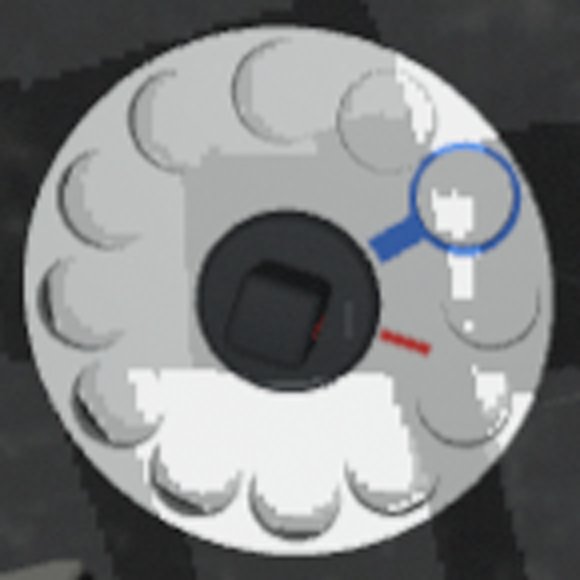

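View pics/cb.png

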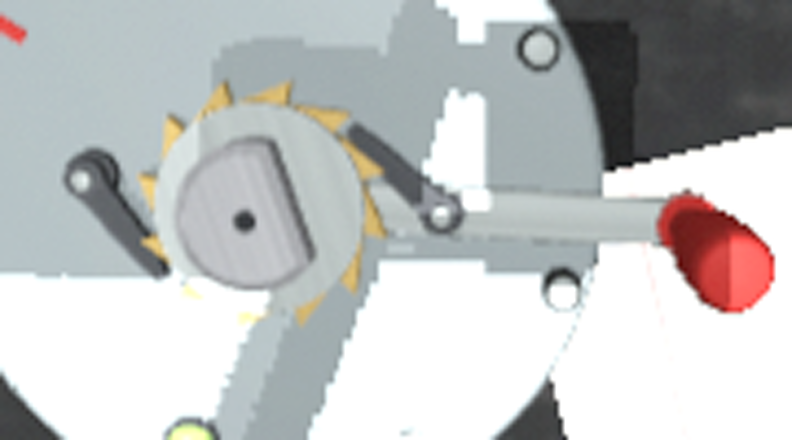

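Run:
```python
from h import *
w1,w2=load('w1'),load('w2'); top=load('top0')
A=lambda u,v,z:pix(w2,(u+.5)/4-.5+200,(v+.5)/4-.5+125,z)
B=lambda u,v,z:pix(w1,(u+.5)/4.4-.5+205,(v+.5)/4.4-.5+150,z)
D=lambda a,b:np.degrees(np.arctan2(*(b-a)[1::-1]))
c=A(288.5,291.5,27);bl=A(465,198,27);r0=A(381,334,27);r1=A(430,349,27)
print('eyes',w1['eye'],w2['eye'])
print('car',c,'blue',bl,np.linalg.norm(bl-c),'ang',D(c,bl)-49,'red',D(c,r0),D(c,r1),D(r0,r1))
print('rad',np.linalg.norm(A(24,291,27)-A(553,291,27))/2,np.linalg.norm(A(288,27,27)-A(288,556,27))/2)
print('knob edges yaw',D(A(228,345,64),A(303,367,64)),D(A(303,367,64),A(329,293,64)), 'knob ctr',(A(228,345,64)+A(303,367,64)+A(329,293,64)+A(258,265,64))/4)
s=B(245,221,53); print('spindle',s,'radius chk', np.linalg.norm(B(176,215,50)-s))
print('seat disc z33', (B(153,215,33)+B(366,215,33))/2,np.linalg.norm(B(153,215,33)-B(366,215,33)))
f0,f1=B(268,140,52),B(313,258,52); n=D(f0,f1)+90; print('flat normal',n, np.cross((f1-f0)[:2]/np.linalg.norm((f1-f0)[:2]),(s-f0)[:2]))
rm=pix(w1,204.5,155,12); st=D(s,rm); print('redmark',rm,'station ang',st,'spindle',n+49-st)
post=pix(w1,175,131,12); print('post',post,np.linalg.norm((post-s)[:2]),D(s,post))
lv=B(738,265,101); print('lever',lv,np.linalg.norm((lv-s)[:2]),D(s,lv))
lv=pix(top,384,251,101);print('lever top',lv)
b=pix(w1,443,243,81); print('bluecap',b, pix(top,419,267,81), 'others',pix(w1,459,201,81),pix(w1,543,225,81),pix(w1,525,267,81))
print('beaker',pix(w1,390,20,58),'reader',pix(top,250.5,223.5,198))
```

```text
eyes [605.7041548857104, -103.2295752585768, 441.08256463101725] [466.5467646197332, 226.9713063863539, 411.45853967788423]
car [415.48774086 273.36678758  27.        ] blue [441.6751576  223.21075542  27.        ] 56.58098936490337 ang -111.43008370147732 red -115.07655023458744 -112.45475348547085 -107.29664553040061
rad 75.20997197820866 75.62121158283063
knob edges yaw -106.77367837469637 -20.45496456276459 knob ctr [413.59611539 271.43180883  64.        ]
spindle [551.07440931 -43.11935875  53.        ] radius chk 18.841506967214936
seat disc z33 [549.91097625 -44.06776275  33.        ] 58.49613699991204
flat normal -70.69899898068184 -13.134096971245592
redmark [600.86333852  29.87146027  12.        ] station ang 55.701088364989516 spindle -77.40008734567135
post [629.20269248  63.42255731  12.        ] 132.1181611625136 53.747020907856985
lever [ 547.53641699 -163.9402335   101.        ] 120.87266508393111 -91.67731045692976
lever top [ 543.71363155 -159.71788445  101.        ]
bluecap [ 507.09073144 -246.90018855   81.        ] [ 506.36368082 -244.29531511   81.        ] others [ 553.59539954 -259.72455384   81.        ] [ 527.28060876 -353.79964723   81.        ] [ 479.10443706 -341.46183811   81.        ]
beaker [ 733.47534869 -181.33610909   58.        ] reader [596.2960379  138.41845027 198.        ]<stdin>:13: DeprecationWarning: Arrays of 2-dimensional vectors are deprecated. Use arrays of 3-dimensional vectors instead. (deprecated in NumPy 2.0)
```

```bash
cat >> h.py <<'E'
RD=np.radians
def dn(yawdeg): return [np.pi,0,RD((yawdeg+180)%360-180)]
def pads(): return robot.current_tcp_pos().round(1),np.degrees(robot.current_eef_rot()[2]).round(2),round(robot.current_gripper_width()*93,1),round(float(robot.current_t()),1)
E
python3 - <<'E'
from h import *
w1=load('w1'); g=cv2.GaussianBlur(cv2.imread('pics/w1.png'),(0,0),.6).max(axis=2).astype(float)
P=[]
for v in range(186,206):
    uc=205+(268+(v-150+.5-140/4.4)*4.4*45/118)/4.4
    us=np.arange(int(uc)-4,int(uc)+6); w=np.clip(130-g[v,us],0,None)
    i=us[np.argmin(g[v,us])]; P.append((i,v,g[v,us].min())); 
    u2=np.arange(i-2,i+3); w=g[v,u2].max()-g[v,u2]; P[-1]=(float((u2*w).sum()/w.sum()),v)
P=np.array(P); W=np.array([pix(w1,u,v,45)[:2] for u,v in P])
d=cv2.fitLine(W.astype(np.float32),cv2.DIST_HUBER,0,.01,.01).ravel(); print(P[:,0].round(1)); print('normal',np.degrees(np.arctan2(d[1],d[0]))+90,d)
robot.move_ptp([414,272,110],dn(71)); robot.move_gripper(.6)
robot.move_linear([414,272,38],speed=120); robot.move_gripper(.0); print(pads())
robot.move_gripper(.5); t=robot.current_tcp_pos()
robot.move_ptp([414,272,38],dn(-19)); robot.move_gripper(0.); print(pads())
E
```

```text
[267.5 267.8 268.4 268.6 268.9 269.5 269.7 270.  270.5 270.7 271.  271.5
 271.8 272.1 272.5 272.9 273.4 273.7 273.9 274.5]
normal 107.945694 [ 9.5134896e-01  3.0811542e-01  5.5781750e+02 -5.3620777e+01]
(array([415.2, 272.5,  39.2]), np.float64(71.01), 0.7, 7.2)
(array([414.2, 272.2,  38. ]), np.float64(-19.0), 19.7, 10.1)
```

Run:
```python
from h import *
print(robot.current_finger_force(),robot.current_contact_force())
d=snap('wrist','w3'); e=snap('scene','s3')
a=d['img'][150:480]; b=cv2.resize(e['img'][280:420,180:340],None,fx=1.0,fy=1.0)
c=cv2.resize(e['img'][300:420,180:340],(640,480),interpolation=cv2.INTER_CUBIC)
cv2.imwrite('pics/w3c.png',np.hstack([cv2.resize(d['img'],(400,300)),cv2.resize(c,(400,300))]))
```

```text
30.000121593475342 [ 0.75729207  2.36066565 -1.96442822]
```

View pics/w3c.png

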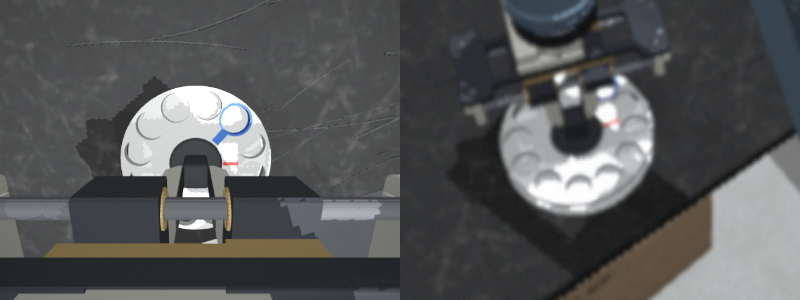

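```bash
cat >> h.py <<'E'
from scipy.optimize import least_squares
def disc(fn,z,u0,u1,vmax,thr=120):
    c=load(fn); im=cv2.imread('pics/'+fn+'.png'); g=im.min(axis=2)
    P=[]
    for u in range(u0,u1):
        r=np.where(g[:vmax,u]>thr)[0]
        if len(r): P.append(pix(c,u,r[0]-.5,z)[:2])
    P=np.array(P); f=lambda p:np.hypot(P[:,0]-p[0],P[:,1]-p[1])-p[2]
    s=least_squares(f,[*P.mean(0),75],loss='soft_l1'); return s.x,np.abs(s.fun).mean()
def blue(fn,z,box):
    c=load(fn);u0,v0,u1,v1=box; im=cv2.imread('pics/'+fn+'.png')[v0:v1,u0:u1].astype(int)
    m=((im[...,0]-im[...,2])>60).astype(np.uint8); (x,y),r=cv2.minEnclosingCircle(np.argwhere(m)[:,::-1].astype(np.float32))
    ys,xs=np.nonzero(m); return m.sum(),(xs.min()+u0,xs.max()+u0,ys.min()+v0,ys.max()+v0)
def red(fn,z,box):
    c=load(fn);u0,v0,u1,v1=box; im=cv2.imread('pics/'+fn+'.png')[v0:v1,u0:u1].astype(int)
    ys,xs=np.nonzero((im[...,2]-im[...,0])>60); return [pix(c,xs[i]+u0,ys[xs==xs[i]].mean()+v0,z)[:2].round(1) for i in (xs.argmin(),xs.argmax())],(xs.min()+u0,xs.max()+u0,ys.min()+v0,ys.max()+v0)
E
python3 - <<'E'
from h import *
print(disc('w2',27,225,325,200),disc('w3',27,215,410,270))
for fn,b in(('w2',(280,140,345,200)),('w3',(340,150,420,240))):
    n,(a,bb,c,d)=blue(fn,27,b); print(n,a,bb,c,d,'ring',pix(load(fn),bb-13 if fn=='w2' else bb-25,c+13 if fn=='w2' else c+25,27)[:2])
print(red('w2',27,(290,200,320,220)),red('w3',27,(340,240,410,280)))
E
```

```text
(array([412.3329344 , 273.28633492,  75.3844222 ]), np.float64(0.22708040474841412)) (array([412.84725016, 269.93894957,  75.42281858]), np.float64(0.12726557899260604))
220 292 329 161 189 ring [441.8130052  223.07109017]
973 340 403 165 231 ring [442.39732072 218.68701519]
([array([402.8, 247.1]), array([398.7, 234.5])], (np.int64(295), np.int64(306), np.int64(208), np.int64(213))) ([array([403.7, 243.7]), array([398.7, 230.2])], (np.int64(357), np.int64(380), np.int64(259), np.int64(264)))
```

Run:
```python
from h import *
print(pads())
robot.move_gripper(.45); print(pads()); robot.move_ptp([414,272,40],dn(71)); robot.move_gripper(.1); print(pads(),robot.current_finger_force()); robot.sleep(.2); print(pads(),robot.current_finger_force(),robot.current_contact_force())
snap('wrist','w4')
```

```text
(array([414.2, 272.1,  38. ]), np.float64(-19.0), 20.0, 10.2)
(array([414., 272.,  38.]), np.float64(-19.0), 41.8, 10.8)
(array([414., 272.,  40.]), np.float64(71.0), 9.5, 12.9) 0.0
(array([414., 272.,  40.]), np.float64(71.0), 9.3, 13.1) 0.0 [ 0.34655748 -0.66698998  0.6338746 ]
```

Run:
```python
from h import *
d=cv2.imread('pics/w4.png'); s=snap('scene','s4')['img']
cv2.imwrite('pics/w4c.png',np.hstack([cv2.resize(d,(440,330)),cv2.resize(s[300:420,190:310],(330,330),interpolation=cv2.INTER_CUBIC)]))
```

```text
(no output)
```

View pics/w4c.png

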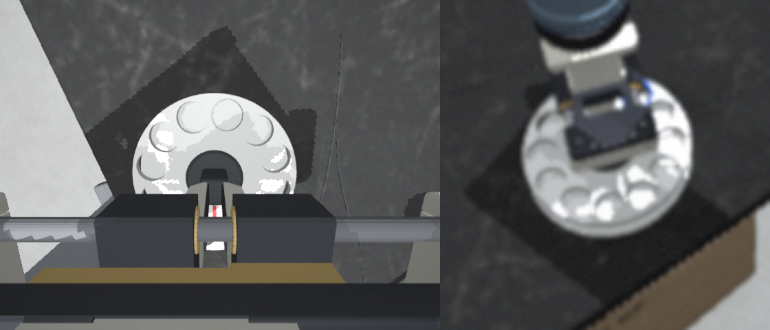

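Run:
```python
from h import *
print(disc('w4',27,215,410,255))
for f in('w2','w3','w4'):
    c=load(f);print(f,np.round(c['eye'],1),np.round(c['orientation'],3))
c=load('w4'); print('knob',pix(c,310,250,64))
c=load('s3')
for f in('s3','s4','scene0'):
    im=cv2.imread(f'pics/{f}.png')[315:400,205:295].astype(int); ys,xs=np.nonzero(im.min(2)>130); print(f,pix(c,(xs.min()+xs.max())/2+205,(ys.min()+ys.max())/2+315,15),xs.min(),xs.max(),ys.min(),ys.max())
```

```text
(array([412.72345612, 270.0482604 ,  75.3260089 ]), np.float64(0.11810851596841244))
w2 [466.5 227.  411.5] [ 2.899e+00 -1.000e-03 -1.572e+00]
w3 [476.3 248.1 229.3] [ 2.899  0.    -1.902]
w4 [435.1 332.3 231.3] [ 2.898 -0.    -0.331]
knob [417.70862026 285.94480267  64.        ]
s3 [424.38373165 264.14754613  15.        ] 16 75 0 70
s4 [425.58322138 263.39659136  15.        ] 15 76 0 69
scene0 [411.19849497 276.81422955  15.        ] 13 75 12 71
```

Run:
```python
from h import *
c=load('w4'); t=np.array([412.8,270,0])
a=RD(71); X=np.array([np.cos(a),np.sin(a),0]); Y=np.array([np.sin(a),-np.cos(a),0])
for z in(31,64):
    print(z,[np.round(proj(c,t+[0,0,z]+X*i*11+Y*j*11)).tolist() for i,j in((1,1),(1,-1),(-1,1),(-1,-1))])
print('tcp',proj(c,[414,272,40]),proj(c,[414,272,59]),'hub r25',proj(c,t+[0,0,31]+X*26))
im=cv2.imread('pics/w4.png'); print(im[215:330:3,310].tolist())
print(im[252,240:380:4].max(axis=1).tolist()); print(im[280,240:380:4].max(axis=1).tolist())
```

```text
31 [[329.0, 244.0], [293.0, 244.0], [329.0, 277.0], [294.0, 277.0]]
64 [[332.0, 261.0], [290.0, 261.0], [332.0, 300.0], [291.0, 300.0]]
tcp (np.float64(312.08470460848304), np.float64(261.79251407446645)) (np.float64(312.03433773965884), np.float64(272.9998356938255)) hub r25 (np.float64(311.29093486270574), np.float64(219.56779580356712))
[[215, 216, 214], [149, 149, 146], [63, 60, 58], [75, 72, 69], [77, 74, 70], [76, 72, 70], [76, 73, 70], [76, 73, 70], [76, 72, 69], [75, 72, 69], [51, 49, 46], [42, 41, 39], [41, 40, 37], [42, 40, 38], [44, 41, 40], [48, 47, 44], [66, 62, 59], [74, 71, 68], [73, 72, 67], [73, 70, 67], [73, 70, 66], [72, 70, 66], [71, 68, 65], [72, 68, 65], [69, 66, 62], [69, 67, 64], [68, 65, 62], [62, 60, 57], [143, 143, 175], [71, 74, 209], [70, 74, 209], [117, 123, 255], [117, 123, 255], [116, 120, 251], [72, 70, 66], [102, 98, 95], [94, 90, 87], [108, 104, 101], [115, 110, 107]]
[215, 212, 212, 213, 213, 212, 213, 213, 59, 74, 74, 74, 73, 73, 41, 43, 40, 41, 42, 42, 43, 42, 42, 73, 73, 73, 74, 72, 60, 214, 213, 214, 214, 214, 214]
[255, 255, 255, 255, 255, 255, 255, 212, 138, 139, 140, 139, 140, 139, 138, 68, 65, 71, 71, 72, 72, 37, 139, 140, 139, 139, 139, 139, 139, 209, 212, 213, 212, 255, 255]
```

Run:
```python
from h import *
im=cv2.imread('pics/w4.png').max(axis=2); c=load('w4')
for u in (276,284,292,300,320,336,344): print(u,im[230:330:3,u].tolist())
a=RD(71); X=np.array([np.cos(a),np.sin(a),0]); Y=np.array([np.sin(a),-np.cos(a),0]); t=np.array([414,272,0])
for z in(40,50,59,66,75,90): print(z,[np.round(proj(c,t+[0,0,z]+X*i+Y*j)).tolist() for i in(7.5,-7.5) for j in(-5,-12,-20)])
im=cv2.imread('pics/w3.png').max(axis=2); c=load('w3')
for u in (250,262,274,286,298,310,322,334,346,358,370): print(u,im[225:330:3,u].tolist())
a=RD(-19); X=np.array([np.cos(a),np.sin(a),0]); Y=np.array([np.sin(a),-np.cos(a),0])
for z in(31,64): print(z,[np.round(proj(c,t+[0,0,z]+X*i+Y*j)).tolist() for i in(11,-11) for j in(-11,11)])
for z in(38,57): print(z,[np.round(proj(c,t+[0,0,z]+X*i+Y*j)).tolist() for i in(7.5,-7.5) for j in(-10,-25)])
```

```text
276 [215, 215, 172, 60, 62, 67, 71, 75, 72, 73, 71, 72, 71, 70, 135, 139, 139, 114, 42, 41, 44, 40, 43, 43, 43, 42, 42, 43, 42, 65, 65, 66, 71, 71]
284 [60, 64, 75, 76, 75, 74, 73, 74, 72, 73, 71, 71, 72, 137, 138, 139, 139, 113, 41, 42, 43, 42, 42, 41, 85, 112, 148, 141, 168, 166, 182, 178, 182, 194]
292 [76, 75, 75, 75, 73, 74, 73, 73, 67, 51, 44, 54, 120, 139, 139, 139, 140, 139, 139, 139, 139, 139, 138, 139, 139, 139, 139, 137, 122, 71, 103, 95, 107, 115]
300 [76, 75, 75, 76, 74, 50, 42, 40, 40, 41, 50, 68, 139, 136, 116, 92, 78, 61, 46, 41, 37, 36, 36, 36, 39, 35, 34, 36, 44, 72, 102, 95, 107, 115]
320 [77, 76, 75, 75, 75, 51, 39, 41, 44, 44, 49, 66, 74, 74, 73, 73, 72, 72, 71, 70, 68, 68, 62, 255, 255, 255, 255, 255, 255, 71, 102, 94, 110, 116]
336 [63, 75, 74, 75, 76, 74, 74, 74, 74, 73, 72, 72, 103, 139, 139, 139, 139, 139, 139, 139, 139, 139, 139, 137, 124, 129, 119, 119, 125, 72, 102, 96, 109, 115]
344 [215, 136, 61, 65, 72, 73, 72, 73, 74, 75, 72, 72, 71, 117, 140, 140, 139, 114, 44, 42, 43, 42, 42, 42, 44, 42, 41, 41, 37, 36, 42, 47, 64, 70]
40 [[304.0, 250.0], [292.0, 25
[... 1929 characters left out ...]
41, 143, 142, 142, 142, 143, 142, 142, 141, 142, 141, 141, 141, 90, 79, 101, 105, 110]
358 [216, 216, 255, 255, 255, 255, 255, 255, 255, 255, 255, 204, 212, 211, 214, 178, 142, 142, 143, 142, 142, 142, 142, 133, 124, 131, 138, 130, 135, 126, 84, 79, 100, 104, 110]
370 [216, 215, 255, 255, 255, 255, 255, 255, 255, 255, 255, 255, 255, 255, 255, 255, 254, 213, 213, 77, 44, 43, 43, 43, 43, 43, 43, 43, 43, 40, 41, 41, 39, 42, 48]
31 [[291.0, 246.0], [327.0, 246.0], [291.0, 280.0], [327.0, 280.0]]
64 [[287.0, 263.0], [330.0, 263.0], [288.0, 302.0], [329.0, 302.0]]
38 [[292.0, 254.0], [266.0, 254.0], [292.0, 278.0], [267.0, 278.0]]
57 [[290.0, 265.0], [262.0, 265.0], [290.0, 291.0], [263.0, 291.0]]
```

Run:
```python
from h import *
robot.move_gripper(.4)
r=robot.move_linear([413.5,271,5],speed=40,f_stop=5); print(r,pads(),robot.current_contact_force())
z=robot.current_tcp_pos()[2]
robot.move_linear([413.5,271,z+4]); robot.move_gripper(0.); print(pads(),robot.current_finger_force())
```

```text
True (array([413. , 270.8,   6.2]), np.float64(71.0), 37.2, 14.7) [-0.50182489 -0.31017636  5.120617  ]
(array([413.2, 270.9,  10.1]), np.float64(71.0), 22.0, 15.3) 29.99653548002243
```

Run:
```python
from h import *
c=load('w2'); print('spindle w2',pix(c,592,61.5,53))
robot.move_gripper(.4); p=robot.current_tcp_pos(); robot.move_ptp([413.2,270.9,10],dn(-19)); robot.move_gripper(0); print(pads(),robot.current_finger_force())
snap('wrist','w5'); print(disc('w5',27,215,410,270),red('w5',27,(340,200,420,280)))
robot.move_linear([413.5,271,40],speed=150); print(pads(),robot.current_contact_force())
snap('wrist','w6'); print(disc('w6',57,215,410,270),red('w6',57,(340,200,420,280)))
```

```text
spindle w2 [550.64506755 -43.58395477  53.        ]
(array([413.3, 271. ,  10. ]), np.float64(-19.0), 21.7, 17.6) 29.999991953372955
(array([413.2646917 , 268.39300351,  75.05020522]), np.float64(0.11856991602660984)) ([array([404.6, 241.2]), array([399.1, 228.6])], (np.int64(365), np.int64(390), np.int64(274), np.int64(279)))
(array([413.8, 271. ,  40. ]), np.float64(-19.0), 21.8, 18.0) [-0.22859075  0.38655947 -2.7984329 ]
(array([414.03620243, 268.22449594,  74.69351763]), np.float64(0.11799465319008799)) ([array([405.1, 241.2]), array([399.5, 228.6])], (np.int64(365), np.int64(390), np.int64(274), np.int64(279)))
```

Run:
```python
from h import *
robot.move_linear([445,60,95],dn(0),speed=250)
robot.move_linear([550.6,-40.7,75],dn(18.3),speed=200); print(pads())
r=robot.move_linear([550.6,-40.7,42.5],speed=30,f_stop=8); print(r,pads(),robot.current_contact_force(),robot.current_ft_torque())
```

```text
(array([549.5, -39.4,  74.5]), np.float64(18.31), 21.8, 20.0)
True (array([550.7, -40.8,  42.9]), np.float64(18.29), 21.7, 21.0) [ 0.35143467 -0.00608475  5.86613308] [ 0.03272879  0.06442579 -0.03377907]
```

```bash
cat >> h.py <<'E'
def ring(fn,z,box):
    c=load(fn);u0,v0,u1,v1=box; im=cv2.imread('pics/'+fn+'.png')[v0:v1,u0:u1].astype(int)
    ys,xs=np.nonzero((im[...,0]-im[...,2])>60); P=np.array([pix(c,x+u0,y+v0,z)[:2] for x,y in zip(xs,ys)])
    f=lambda p:np.hypot(P[:,0]-p[0],P[:,1]-p[1])-14.2
    s=least_squares(f,P.mean(0),loss='cauchy',f_scale=1.); return s.x,np.median(np.abs(s.fun)),len(P)
E
python3 - <<'E'
from h import *
robot.move_gripper(.45); robot.move_linear([550.7,-40.8,130],speed=250); 
robot.move_linear([520,-60,200],dn(0),speed=300);snap('wrist','w7'); c=load('w7')
u,v=proj(c,[604.2,-63.2-2.6,60]); print(u,v); b=[int(u)-40,int(v)-40,int(u)+40,int(v)+40]
try: print(ring('w7',60,b))
except Exception as e: print(e)
u0,v0,u1,v1=proj(c,[550,-50,60])+proj(c,[550,-50,60])
print(disc('w7',60,int(u0)-45,int(u0)+45,int(v0)), pads())
cv2.imwrite('pics/w7c.png',cv2.resize(cv2.imread('pics/w7.png')[0:300,150:550],(800,600)))
E
```

```text
316.38897943064325 129.76461164197656
(array([603.39823348, -65.45695128]), np.float64(0.9936219061044396), 354)
(array([424.8508926 , -12.26445516, 218.77896834]), np.float64(0.5070929784506935)) (array([519. , -59.6, 198.2]), np.float64(0.05), 41.8, 22.6)
```

Run:
```python
from h import *
robot.move_ptp([507,-244.4,90],dn(-15.5))
r=robot.move_linear([507,-244.4,34],speed=80,f_stop=5); print(r,pads())
robot.move_gripper(0.); print(pads(),robot.current_finger_force(),robot.current_contact_force())
robot.move_linear([507,-244.4,140],speed=150); print(pads(),robot.current_contact_force())
snap('wrist','w8')
```

```text
False (array([ 507.4, -244.6,   34.4]), np.float64(-15.49), 41.6, 24.3)
(array([ 507.2, -244.6,   34.3]), np.float64(-15.5), 22.7, 24.8) 29.94322020560503 [0.95265874 0.28817119 1.81530576]
(array([ 506.4, -243.9,  139. ]), np.float64(-15.5), 23.1, 25.7) [ 0.42703715 -0.51520978 -0.39899185]
```

Run:
```python
from h import *
c=load('w8'); im=cv2.imread('pics/w8.png').astype(int)
t=np.array([506.4,-243.9,139.]); a=RD(-15.5); X=np.array([np.cos(a),np.sin(a),0]); Y=np.array([np.sin(a),-np.cos(a),0])
for off in(-2,0,2): print(off,[np.round(proj(c,t+[0,0,47+dz]+X*(off+x)),1).tolist() for x,dz in((12,-12),(12,0),(-12,0))])
m=(im[...,0]-im[...,2])>60
for u in(304,308,312,316,320):
    r=np.where(m[150:420,u])[0]+150; print(u,r.min() if len(r) else None,r.max() if len(r) else None,len(r), im[r.min()-2:r.max()+3:3,u].sum(axis=1).tolist() if len(r) else 0)
```

```text
-2 [[307.4, 270.4], [307.0, 279.5], [307.2, 327.3]]
0 [[307.4, 266.5], [307.0, 275.3], [307.2, 323.5]]
2 [[307.4, 262.6], [307.0, 271.1], [307.2, 319.6]]
304 284 313 30 [171, 186, 180, 179, 182, 181, 182, 179, 183, 188, 187, 132]
308 284 313 30 [169, 184, 179, 182, 175, 182, 184, 180, 184, 190, 195, 134]
312 281 313 28 [102, 172, 183, 177, 182, 180, 179, 179, 187, 202, 211, 204, 132]
316 281 313 30 [103, 169, 187, 185, 187, 199, 190, 185, 190, 196, 205, 200, 130]
320 285 313 29 [177, 187, 185, 188, 182, 179, 179, 183, 187, 189, 183]
```

Run:
```python
from h import *
im=cv2.imread('pics/w8.png'); print([(v,im[v,310].tolist()) for v in range(246,332,3)])
cv2.imwrite('pics/w8c.png',cv2.resize(im[200:350,220:400],(720,600)))
```

```text
[(246, [144, 146, 146]), (249, [145, 148, 147]), (252, [145, 147, 145]), (255, [144, 147, 146]), (258, [92, 93, 91]), (261, [79, 79, 77]), (264, [85, 85, 84]), (267, [111, 111, 110]), (270, [109, 109, 108]), (273, [62, 43, 33]), (276, [55, 29, 17]), (279, [58, 31, 13]), (282, [92, 53, 35]), (285, [99, 53, 29]), (288, [98, 51, 29]), (291, [99, 53, 29]), (294, [98, 53, 30]), (297, [99, 53, 31]), (300, [98, 53, 28]), (303, [99, 53, 29]), (306, [100, 53, 31]), (309, [102, 59, 39]), (312, [103, 60, 43]), (315, [58, 42, 37]), (318, [41, 39, 39]), (321, [59, 55, 54]), (324, [61, 59, 56]), (327, [64, 61, 58]), (330, [66, 62, 61])]
```

View pics/w8c.png

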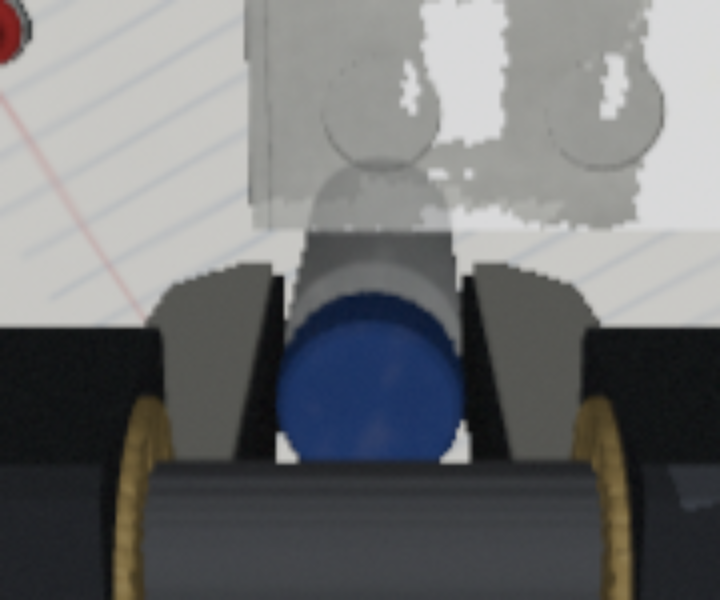

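Run:
```python
from h import *
T=[604.6,-63.3]
robot.move_linear(T+[140],dn(-22.7),speed=200); robot.sleep(.2); print(pads())
r=robot.move_linear(T+[98],speed=80,f_stop=4); print(r,pads())
r=robot.move_linear(T+[63.5],speed=30,f_stop=4); print(r,pads(),robot.current_contact_force(),robot.current_ft_torque())
```

```text
(array([604.3, -64.2, 140.1]), np.float64(-22.77), 22.8, 27.1)
False (array([604.8, -63.3,  98. ]), np.float64(-22.7), 22.9, 27.8)
False (array([604.8, -63.4,  63.9]), np.float64(-22.7), 22.8, 29.1) [-0.54982094  0.98111359  3.13103692] [ 0.03038235  0.11442222 -0.04333621]
```

```bash
cat >> h.py <<'E'
S=np.array([550.7,-40.8])
def lp(th,z=40): return [S[0]+120*np.cos(RD(th)),S[1]+120*np.sin(RD(th)),z]
def lth():
    p=robot.current_tcp_pos(); return float(np.degrees(np.arctan2(p[1]-S[1],p[0]-S[0])))
def arc(a,b,step,f,speed=120):
    n=int(np.ceil(abs(b-a)/step))
    for th in np.linspace(a,b,n+1)[1:]:
        if robot.move_linear(lp(th),dn(th+180),speed=speed,f_stop=f): return True
    return False
E
python3 - <<'E'
from h import *
robot.move_gripper(.4); robot.move_linear([604.6,-63.3,150],speed=200)
robot.move_ptp(lp(-92,110),dn(88)); robot.move_gripper(.55)
r=robot.move_linear(lp(-92),speed=120,f_stop=5); print(r,pads())
robot.move_gripper(0); print(pads(),robot.current_finger_force(),robot.current_contact_force(),lth())
r=arc(lth(),-112,5,10,60); print(r,lth(),robot.current_contact_force(),pads())
E
```

```text
False (array([ 547. , -161. ,   40.5]), np.float64(88.0), 51.6, 33.2)
(array([ 546.6, -160.8,   40.3]), np.float64(88.0), 19.9, 33.8) 30.000178813934326 [-0.45529087 -0.00717338  2.07185404] -91.9429930890068
True -100.24812367250594 [ 4.19783951 -0.20309777 -1.16875861] (array([ 529.4, -158.4,   40.4]), np.float64(76.2), 20.3, 34.6)
```

Run:
```python
from h import *
r=arc(lth(),-62,7,10,100); print(r,lth(),robot.current_contact_force(),pads())
r=arc(lth(),-104,7,10,100); print(r,lth(),robot.current_contact_force(),pads())
snap('wrist','w9')
```

```text
True -66.60232042720098 [-5.81010944 -2.95492319  9.09324293] (array([ 598.1, -150.4,   40. ]), np.float64(117.79), 20.0, 36.3)
True -100.18427013307564 [ 5.8815805  -1.54814671 -1.4865586 ] (array([ 529.6, -158.4,   40.5]), np.float64(75.39), 19.9, 37.9)
```

```bash
cat >> h.py <<'E'
def cap(fn):
    c=load(fn); im=cv2.imread('pics/'+fn+'.png').astype(int); m=((im[...,0]-im[...,2])>45).astype(np.uint8)
    n,l,s,ce=cv2.connectedComponentsWithStats(m)
    out=[]
    for i in np.argsort(-s[1:,4])[:4]+1:
        p=pix(c,*ce[i],109)[:2]-[0,-2.6]; d=p-S; out.append((s[i].tolist(),p.round(1).tolist(),round(float(np.hypot(*d)),1),round(float(np.degrees(np.arctan2(d[1],d[0]))),1)))
    return out
E
python3 - <<'E'
from h import *
for o in cap('w9'): print(o)
r=arc(lth(),-62,7,20,100); print(r,lth(),robot.current_contact_force(),pads())
r=arc(lth(),-104,7,12,100); print(r,lth(),robot.current_contact_force(),pads())
snap('wrist','w10')
for o in cap('w10'): print(o)
E
```

```text
([353, 0, 102, 37, 1190], [580.2, -59.4], 34.9, -32.2)
([617, 63, 23, 84, 200], [654.1, -108.5], 123.6, -33.2)
([637, 136, 1, 2, 2], [657.1, -118.0], 131.5, -36.0)
([638, 134, 1, 1, 1], [657.5, -117.2], 131.3, -35.6)
True -66.58917966234152 [-7.27280055 -2.85378712  8.67680236] (array([ 598. , -150.1,   39.9]), np.float64(117.68), 20.2, 39.7)
True -100.17481211903193 [ 4.68567656 -2.15663786 -2.30712732] (array([ 529.6, -158.1,   40.5]), np.float64(75.28), 20.3, 41.3)
([617, 60, 23, 87, 202], [654.2, -108.4], 123.6, -33.1)
([635, 136, 1, 1, 1], [656.6, -117.7], 130.8, -36.0)
([637, 136, 1, 1, 1], [657.3, -117.9], 131.5, -35.9)
([639, 145, 1, 1, 1], [657.9, -121.2], 134.0, -36.9)
```

Run:
```python
from h import *
for n in('scene','top'):
    snap(n,n+'9'); c=load(n+'9')
    im=cv2.imread(f'pics/{n}9.png').astype(int)
    for th in (-60,-30,0):
        a=RD(th+54.5); p=[S[0]+58*np.cos(a),S[1]+58*np.sin(a),109]; u,v=map(int,np.round(proj(c,p))); q=im[v-2:v+3,u-2:u+3].reshape(-1,3).mean(0).round(); print(n,th,u,v,q)
    m=((im[...,0]-im[...,2])>45).astype(np.uint8); k,l,s,ce=cv2.connectedComponentsWithStats(m)
    for i in range(1,k):
        p=pix(c,*ce[i],107)[:2]; d=p-S
        if s[i][4]>3 and np.hypot(*d)<110: print(s[i],p,np.hypot(*d),np.degrees(np.arctan2(d[1],d[0])))
```

```text
scene -60 306 228 [51. 50. 49.]
scene -30 299 234 [184.  97.  60.]
scene 0 296 242 [158. 145. 139.]
[295 231   8   8  49] [603.58165983 -16.39171709] 58.242889875587856 24.776357979592596
[298 243  11   8  27] [558.28807677  -1.84841291] 39.68381340026573 78.97639487388295
[297 249   4   2   5] [557.96244482  16.74620066] 58.00265782920402 82.80718449855918
top -60 335 224 [217. 219. 218.]
top -30 323 226 [204. 130.  81.]
top 0 313 235 [220. 220. 219.]
[317 223  10   9  67] [602.77035336 -13.89002152] 58.61287095041226 27.329938036200964
[323 235   6   7  21] [577.04905079 -23.10953891] 31.736806570836688 33.876974362478315
[364 254   3   6   6] [ 530.88304152 -113.73866767] 75.58280944891203 -105.19997152223182
[369 260   2   3   4] [ 520.73512532 -124.84942379] 89.23115685474342 -109.62191014787345
[359 284   2   4   5] [464.57719284 -98.58118191] 103.71018704503891 -146.1417017259876
[349 287   2   3   4] [458.57496888 -76.03688153] 98.63396564185287 -159.06865902071698
```

Run:
```python
from h import *
r=arc(lth(),-62,7,20,100); print(r,lth(),robot.current_contact_force())
r=arc(lth(),-106,7,20,100); print(r,lth(),robot.current_contact_force(),pads())
robot.sleep(.2);print(lth())
robot.move_gripper(.5); robot.move_linear(lp(lth(),115),speed=200); print(pads())
for n in('scene','top'):
    snap(n,n+'11'); c=load(n+'11'); im=cv2.imread(f'pics/{n}11.png').astype(int)
    m=((im[...,0]-im[...,2])>45).astype(np.uint8); k,l,s,ce=cv2.connectedComponentsWithStats(m)
    for i in range(1,k):
        p=pix(c,*ce[i],107)[:2]; d=p-S
        if s[i][4]>15 and np.hypot(*d)<80: print(n,s[i],p,np.hypot(*d),np.degrees(np.arctan2(d[1],d[0])))
    m=(((im[...,2]-im[...,0])>70)).astype(np.uint8); k,l,s,ce=cv2.connectedComponentsWithStats(m)
    for i in range(1,k):
        for z in(95,196):
            p=pix(c,*ce[i],z)[:2]
            if s[i][4]>8 and np.hypot(*(p-S))<230: print(n,'red',z,s[i],p.round(1))
```

```text
True -66.59609188202117 [-6.34522853 -2.93305706  9.39459633]
True -99.99756137591285 [ 4.62821473 -2.45373391 -2.08253152] (array([ 529.9, -158.7,   41.1]), np.float64(73.26), 20.3, 44.8)
-100.00366836363466
(array([ 529.8, -158.9,  114.7]), np.float64(73.94), 46.3, 46.2)
scene [293 239   8   8  47] [582.38539989   5.94961369] 56.47557831623552 55.871830318865044
scene [297 251  12   8  31] [539.03704753  18.35511909] 60.29388504967754 101.1533197917549
scene red 95 [245 237   8  13  70] [671.5 105.2]
scene red 196 [245 237   8  13  70] [589.9 145.1]
top [308 232  11   9  71] [581.54892347   7.46521365] 57.281645647391024 57.41514126224789
top [317 241   7   5  21] [564.32990358  -9.94961363] 33.727149459693265 66.1638431052578
top red 95 [245 218   9  10  73] [619.3 157.5]
top red 196 [245 218   9  10  73] [599.5 141.5]
```

```bash
cat >> h.py <<'E'
H=S+135*np.array([np.cos(RD(54.5)),np.sin(RD(54.5))])
def rp(th,z=147): return [H[0]+77*np.cos(RD(th)),H[1]+77*np.sin(RD(th)),z]
def rth():
    d=robot.current_tcp_pos()[:2]-H; return float(np.degrees(np.arctan2(d[1],d[0])))%360,float(np.hypot(*d))
E
python3 - <<'E'
from h import *
robot.move_linear(lp(lth(),200),speed=250)
robot.move_ptp(rp(115,205),dn(115))
r=robot.move_linear(rp(115),speed=120,f_stop=5); print(r,pads())
robot.move_gripper(0); print(pads(),robot.current_finger_force(),robot.current_contact_force(),rth())
E
```

```text
False (array([597. , 138.2, 147.5]), np.float64(114.94), 46.5, 48.6)
(array([597. , 139.2, 147.5]), np.float64(115.01), 16.1, 49.2) 30.00068525201641 [0.04149802 1.35423771 1.81352775] (114.61964399689852, 77.14595371249958)
```

Grip is on the 17 mm reader knob; swing it in.

Run:
```python
from h import *
a=rth()[0]; r=False
for th in np.linspace(a,239.5,14)[1:]:
    r=robot.move_linear(rp(th),dn(th),speed=100,f_stop=8)
    if r: break
print(r,th,rth(),robot.current_contact_force(),robot.current_ft_torque(),pads())
```

```text
True 239.5 (234.22947672751263, 75.28371001420429) [-2.45859187  2.5005364   6.30227083] [0.53566291 0.40073303 0.01578204] (array([585.1,   8. , 147.4]), np.float64(-123.03), 16.0, 53.2)
```

Run:
```python
from h import *
robot.move_gripper(.5); p=robot.current_tcp_pos(); robot.move_linear([p[0],p[1],215],speed=150)
robot.move_ptp([400,100,260],dn(0)); print(pads(),robot.current_contact_force())
print('expect lever',lp(-100)[:2],'reader',rp(234.5)[:2])
for n in('scene','top'):
    snap(n,n+'12'); c=load(n+'12'); im=cv2.imread(f'pics/{n}12.png').astype(int)
    m=(((im[...,2]-im[...,0])>70)).astype(np.uint8); k,l,s,ce=cv2.connectedComponentsWithStats(m)
    for i in range(1,k):
        for z in(80,182):
            q=pix(c,*ce[i],z)[:2]
            if s[i][4]>8 and np.hypot(*(q-S))<200: print(n,'red',z,s[i],q.round(1))
    m=((im[...,0]-im[...,2])>45).astype(np.uint8); k,l,s,ce=cv2.connectedComponentsWithStats(m)
    for i in range(1,k):
        q=pix(c,*ce[i],107)[:2]
        if s[i][4]>8 and np.hypot(*(q-S))<80: print(n,'blue',s[i],q.round(1))
```

```text
(array([400., 100., 260.]), np.float64(0.01), 46.5, 58.1) [0.74427258 0.54514058 0.39536504]
expect lever [np.float64(529.8622186799685), np.float64(-158.97693036146495)] reader [np.float64(584.3807714312345), np.float64(6.41870006466651)]
scene red 80 [352 227   7  17  76] [ 530.8 -163.1]
scene red 182 [352 227   7  17  76] [463.6 -96.7]
scene red 80 [352 247   4   4  12] [ 488.7 -124.9]
scene red 182 [352 247   4   4  12] [425.7 -62.3]
scene blue [302 253   6   2  11] [537.8  11.6]
top red 80 [308 225   9   8  58] [604.3   8.7]
top red 182 [308 225   9   8  58] [586.    6.8]
top red 80 [378 254  10  10  62] [ 529.  -158.7]
top red 182 [378 254  10  10  62] [ 517.8 -144.9]
top blue [317 240   7   6  22] [564.7  -9.7]
```

```bash
python3 -c "
from bench import robot
print(robot.hand_in(), robot.current_t())"
```

```text
the job is handed in; nothing more can be done
the job is handed in; nothing more can be done
```

The job is handed in at about 58 s of the 72 s allowed: carousel seated on the flat, blue-capped vial brought round to the station in three full strokes, lever left at its near stop, and reader swung in against its stop. I checked final positions in the camera images by code, except that the vial was last seen at the station before the reader covered it.

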